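Secure the trailer hitch pin with its R-clip

ROBOT

A 6-joint arm with a two-finger parallel gripper is mounted at the origin on the work surface. World frame = base frame: x ahead of the robot, y to its left, z up, the work surface at z = 0. Lengths are in mm, angles in degrees, forces in N, time in s.
With the tool pointing down it reaches from about 350 to 950 mm from the base axis. Payload 17.4 kg.
Tool frame: the origin (TCP) lies on the centre line of the jaws, within the pads' length; the fingertips stand 19 mm ahead of it and the grasp point (between the pads) is the TCP; z points along the fingers, y is the line along which they close (so a half turn about z gives the same grasp; the last joint's range is limited). The gripper opens to 93 mm and grips with 3 to 60 N. Pads are 15 mm wide; open, the fingers measure 128 mm over their backs; the gripper's body (75 mm by 188 mm) begins 65 mm behind the grasp point.
Start: joints at [-76.478, 6.646, 82.598, -0, 90.757, -2.166], TCP at [182.505, -649.865, 237.646] pointing down, gripper open.
Joint ranges: [-162.19, 162.19], [-47.58, 125.68], [4.15, 143.07], [-65.23, 245.23], [0.69, 171.88], [-170.13, 170.13]. Speed limits (degrees/s): [108.29, 108.29, 127.2, 180, 180, 180].

INTERFACE

Orientations are given as [roll, pitch, yaw] about the fixed x, y, z axes, in that order (R = Rz(yaw) Ry(pitch) Rx(roll)).
In Python, from plant import arm gives the robot as it stands. The module is installed in compiled form; this text tells all that it offers.
- The arm moves only by the tool carry_out, never from a script. Its argument "increments" is a list of rows, each an object with "translation": the shift along the tool's x, y, z in m, a list of three; "rotation": the turn, a rotation vector about the tool's x, y, z in degrees, a list of three; "hand": the finger opening in m, from 0 to 0.093. In form: [{"translation": [x, y, z], "rotation": [ax, ay, az], "hand": hand}, ...]. A call has 1 to 5 rows; each row shifts and turns the commanded pose from where the row before left it, along the tool's axes as they then stand; what a row does not reach is not made up. A row lasts 1/12 s, in which the tool goes at most 41.7 mm and 7.16 degrees, less where a joint would pass 70% of its speed; a pose out of reach is approached as far as the arm can. A call is refused whole if a number of a shift passes 0.0417 or a number of a turn 7.16, either way. A call with a gripper value outside its range is refused whole. The fingers move at their own pace and stop on an object; "force" is the grip in N (left out, the last holds). Time passes only in rows, so rows that do not move let the fingers close. It gives the time, the measured TCP pose, the force, the opening and the grip force at its end, in the units of the state.
- arm.sense(): the state, without advancing time (a new reading comes with each control period).
- arm.read_camera(name): name is "scene" or "side" or "wrist"; returns a dict with "image" (400x640x3 uint8, red, green, blue), "depth" (400x640 float32, mm along the optical axis (not along the pixel's ray), 0 where there is no reading), "mtx" (3x3 intrinsics, pixels), "eye" and "rotation" of the camera in the world; the wrist camera has in their place "mount" (4x4, takes a point from camera to tool coordinates, whose origin is the TCP and whose axes are the flange's). Camera axes: x right, y up, looking along -z (the intrinsics and any distortion apply to the point x, -y, -z); pixel columns grow to the right and rows downward; lengths in mm; the calibration is good to about 2 mm. A picture is of the moment at which its call begins: read the wrist's pose just before it.
- arm.job_done(): hands the job in; it is judged then, once.
Trained networks look in the newest picture that a camera, given by its name, has taken for a name from the list of things; names that differ only in an ending like _2 or _b are one class to them, and where a whole thing is asked for, a point or a joint stands for the part that bears it (a point fixed in the world has none). Each returns a list of dicts, best first, with "conf" (0 to 1); they miss things now and then, are a little off and sometimes report something else, mostly with a low value. They report only what shows in the picture. A call takes as long as a camera call.
- arm.search_frame(camera, target): "extent" ([left, top, right, bottom] in pixels, round what is visible of it).
- arm.masks_of(camera, target): "region" (400x640 bool, what is visible of it) and "extent" ([left, top, right, bottom] in pixels, round what is visible of it).
The state is a dict: "time": time; "joint_pos": joint angles; "joint_velocities": joint speeds; "tau": joint torques, N m; "tcp_pos": TCP position; "eef_rot": TCP orientation; "ft_force": force on the tool from outside, world axes, zero at the start; "ft_torque": the same for the moment, N m; "finger_gap": finger opening in mm; "finger_force": force on a finger pad.
Only numpy, scipy, OpenCV 4.12 (cv2) and the standard library are available. Lean on these libraries where they do the work, as an engineer would, in place of code of your own. Each camera call takes 0.05 s, during which the arm holds its last target. There are 200 camera calls.

TASK

Push the hitch pin fully home by its head so that its cross-hole stands clear of the clevis. Then take the larger R-clip out of its wooden holder, push its straight leg straight down through the cross-hole until the bent leg has ridden over the shaft and snapped in below it, and let go. The hitch sits on rubber and gives way as you press: feel for the snap, press with no more than 25 N, ease off as soon as it snaps rather than bearing down on the seated clip, and leave the smaller clip and the other things where they are.

Things in the scene. Friction and masses are not known exactly. Their poses are not given: they have to be found in the camera images.
- hitch: Trailer hitch foot: dark steel plate 110 x 70 x 8 mm fixed to the table; origin on the table under the clevis middle, z up, y along the hitch pin towards its head. Above it a grey clevis with two ears, 30 mm wide along x, 10 mm thick, outer faces at y = +23 and -23 mm, tops 85 mm above the table; a 22 mm square drawbar leads off between them to x = +146 mm at the pin's height.
- pin (a joint): How far (m) the hitch pin is drawn out of the clevis towards +y of the hitch: 0 = fully home, head against the ear (a hard stop); starts 0.016 to 0.026; sliding friction about 2.5 N. The pin does not rotate: its cross-hole stays vertical.
- pin_cross (a point): Centre of the pin's cross-hole on the shaft's axis; axes as the hitch's. Steel shaft, 20 mm diameter, level, 70 mm above the table unpressed. The hole, 8 mm square, runs vertically right through. With the pin home it lies 40 mm from the clevis middle towards -y (17 mm outside the ear); with the pin drawn out, in or half in the ear. The shaft ends 12 mm beyond the hole.
- pin_head (a point): Centre of the outer face of the pin's round head (32 mm diameter, 10 mm thick), on the shaft's axis at the +y end, 73 mm from the cross-hole. Pressing it towards -y of the hitch pushes the pin home.
- clip: The larger R-clip: 5 mm round steel wire, 96 mm tall, 55 to 85 g. Origin in the centre of its coiled eye (24 mm outer diameter, 15 mm thick along y, flat faces: grip here across y). z up: the straight leg runs down the axis x = y = 0 to a round tip 84 mm below. The bent leg is on the +x side. When used, the clip's y lies along the pin, either way round. Starts upright, leaning up to 5 degrees.
- clevis (a joint): How far (m) clevis, drawbar and pin have sunk together, straight down, on the rubber block under them: 0 unpressed, 0.026 at a hard stop. They give about 2.5 mm per N after the first 1.5 N and rise again slowly when let go.
- bent_leg (a joint): Outward swing (rad) of the clip's bent leg, 0 at rest, sprung 6 N m/rad about x = 9, z = -6 mm of the clip, in its x-z plane. Wire centre 6.5 mm from the axis at z = -30 mm, 13 at -42 (round the shaft when seated), 6.5 at -54 (pinch), 18 at its end, z = -69. Riding the pinch over the shaft takes about 9 to 15 N downward and 0.14 rad of swing; then the force drops sharply: the snap.
- clip_seat (a point): Point on the straight leg's axis 42 mm below the eye's centre: when the clip is seated it lies at the centre of the cross-hole.
- clip_tip (a point): Tip of the straight leg, 84 mm below the eye's centre.
- holder_large: Wooden block 58 x 36 x 48 mm fixed to the table, origin under its middle, axes parallel to the clip's; the larger clip stands in its slot (7.5 mm wide along y), the leg tip 6 mm and the eye's centre 90 mm above the table. The clip lifts straight up and out (42 mm of leg in the slot).
- holder_small: A like wooden block, 58 x 36 x 40 mm, holding the smaller clip. Either holder may be the one nearer the hitch.
- small_clip: A smaller R-clip, 3.5 mm wire, 58 mm tall, eye centre (origin) 64 mm above the table; not to be used, leave it in its holder.
- spanner: Steel spanner, 160 mm, lying on the table; leave it.
- hanger_tool: Red plastic derailleur hanger tool, T-shaped, 145 mm, lying on the table; leave it.
- brake_pads: Pair of dark brake pads, 55 x 34 x 12 mm, lying on the table; leave it.
- lube_bottle: Capped clear lube bottle, 38 mm diameter, 120 mm tall, standing; leave it.
- grease_jar: Grey jar with white cap, 60 mm diameter, 55 mm tall; leave it.
- tyre_lever: Black plastic tyre lever, 125 mm, lying on the table; leave it.

How it is judged (in metres and radians):
On the way, in this order (a step that is already met when the one before it is completed fails the run):
1. the pin is pushed home, the clip still out (value of joint pin below 0.003 m and distance between clip_seat and pin_cross above 0.06 m), for 0.2 s.
2. the clip's straight leg is through the cross-hole and its bent leg has snapped under the shaft (value of joint pin below 0.003 m and distance between clip_seat and pin_cross below 0.006 m and angle between the z axis of clip and the z axis of hitch, either way round below 0.2 rad and angle between the y axis of clip and the y axis of hitch, either way round below 0.3 rad), for 0.2 s.
At the end, for the whole second after the job is handed in: The pin is home within 3 mm; the clip's seat point lies within 6 mm of the cross-hole's centre, its straight leg upright in the hole within 0.2 rad and its y axis along the pin within 0.3 rad; the clip is at rest and released, and the hitch has risen again (cross-hole centre above 64 mm) (all of step 2 and linear speed of clip below 0.02 m/s and height (world z) of pin_cross above 0.064 m); the robot touches nothing.
It fails at once if the clip is pressed on the hitch with more than 25 N (contact force between clip and hitch above 25 N).
It fails at once if the clip is pressed on with more than 12 N once it has snapped home (distance between clip_seat and pin_cross below 0.006 m and contact force between clip and hitch above 12 N).
It fails at once if another thing (smaller clip, spanner, hanger tool, brake pads, bottle, jar, tyre lever) is moved by more than 30 mm (distance of any of small_clip, spanner, hanger_tool, brake_pads, lube_bottle, grease_jar, tyre_lever from where it was at the start of the episode above 0.03 m).
It also fails if it takes over 72 s, if anything falls off the work surface, if the arm or the gripper's body presses on something with over 40 N, if the wrist force passes 120 N, or if a joint passes its speed limit or range.

## Working session

There is one attempt and no reset: what is moved stays moved. The work goes in short steps, Python scripts to look and compute and a tool call to move; the robot and the scene stay as the last step left them, time stands still between calls to the robot, and variables do not carry over. Pictures are saved under pics/ and viewed, at most 10 in all, crops included, and the job is handed in when it is done.

Besides the shell and the picture viewer there is one more tool, called as a command line: name --argument value ..., lists and objects as JSON in quotes. carry_out: Moves the arm, as the interface text tells. Its arguments: {"type":"object","properties":{"increments":{"type":"array","items":{"type":"object","properties":{"translation":{"type":"array","items":{"type":"number"}},"rotation":{"type":"array","items":{"type":"number"}},"hand":{"type":"number"}}}},"force":{"type":"number"}},"required":["increments"]}

```bash
mkdir -p pics
cat > h.py <<'E'
from plant import arm
import numpy as np, cv2
from scipy.spatial.transform import Rotation as R
def cam(name):
    s=arm.sense(); c=arm.read_camera(name); K=np.array(c['mtx'])
    if 'mount' in c:
        T=np.eye(4); T[:3,:3]=R.from_euler('xyz',s['eef_rot'],degrees=True).as_matrix(); T[:3,3]=s['tcp_pos']
        T=T@np.array(c['mount']); c['Rw'],c['t']=T[:3,:3],T[:3,3]
    else: c['Rw'],c['t']=np.array(c['rotation']),np.array(c['eye'])
    if c['Rw'].shape!=(3,3): c['Rw']=R.from_euler('xyz',c['Rw'],degrees=True).as_matrix()
    d=c['depth']; v,u=np.mgrid[0:400,0:640]
    P=np.stack([(u-K[0,2])/K[0,0]*d,-(v-K[1,2])/K[1,1]*d,-d],-1)
    c['P']=P@c['Rw'].T+c['t']; c['ok']=d>0
    return c
def ray(c,u,v):
    K=np.array(c['mtx']); r=np.array([(u-K[0,2])/K[0,0],-(v-K[1,2])/K[1,1],-1]); return c['Rw']@r
def save(c,n): cv2.imwrite(n,c['image'][:,:,::-1])
E
python3 - <<'E'
from h import *
s=arm.sense(); print({k:np.round(v,2) for k,v in s.items()})
for n in ['scene','side','wrist']:
    c=cam(n); save(c,f'pics/{n}1.png'); print(n,{k:(np.round(v,1).tolist()) for k,v in c.items() if k in('t','mtx')}, [k for k in c])
    for t in ['hitch','pin','pin_head','clip','small_clip','holder_large','holder_small']:
        for m in arm.masks_of(n,t)[:2]:
            r=m['region']&c['ok']; p=c['P'][r]
            print(t,round(m['conf'],2),np.round(m['extent']).tolist(),np.round(np.median(p,0)) if len(p) else None, np.round(np.percentile(p,[2,98],axis=0)).tolist() if len(p) else None)
E
```

```text
{'time': np.float64(0.0), 'joint_pos': array([-76.48,   6.67,  82.63,   0.  ,  90.76,  -2.17]), 'joint_velocities': array([-0.02, -0.02,  0.01, -0.01,  0.08, -0.03]), 'tau': array([ 0.000e+00, -7.213e+01, -6.226e+01,  8.000e-02,  2.000e-02,
       -0.000e+00]), 'tcp_pos': array([ 182.45, -649.7 ,  236.92]), 'eef_rot': array([-179.94,   -0.  ,   15.69]), 'ft_force': array([-0.32, -0.61, -0.04]), 'ft_torque': array([0.02, 0.03, 0.01]), 'finger_force': np.float64(0.0), 'finger_gap': np.float64(92.98)}
scene {'mtx': [[493.7, 0.0, 318.9], [0.0, 493.7, 196.6], [0.0, 0.0, 1.0]], 't': [1148.3, 395.9, 657.8]} ['image', 'depth', 'mtx', 'eye', 'rotation', 'Rw', 't', 'P', 'ok']
hitch 0.66 [377.0, 256.0, 452.0, 338.0] [613. 170.  76.] [[547.0, 129.0, 6.0], [733.0, 201.0, 86.0]]
hitch 0.3 [341.0, 173.0, 402.0, 204.0] [370. -86.   7.] [[297.0, -116.0, 2.0], [441.0, -49.0, 11.0]]
pin 0.64 [398.0, 259.0, 454.0, 288.0] [589. 190.  78.] [[571.0, 122.0, 65.0], [603.0, 205.0, 87.0]]
pin_head 0.94 [399.0, 260.0, 450.0, 290.0] [589. 189.  78.] [[541.0, 122.0, 13.0], [603.0, 205.0, 87.0]]
clip 0.69 [322.0, 
[... 784 characters left out ...]
 0.68 [311.0, 126.0, 330.0, 145.0] [580. 189.  78.] [[564.0, 118.0, 62.0], [599.0, 200.0, 87.0]]
clip 0.56 [305.0, 202.0, 317.0, 216.0] [ 506. -100.   91.] [[494.0, -107.0, 28.0], [516.0, -63.0, 103.0]]
small_clip 0.44 [349.0, 255.0, 360.0, 266.0] [ 566. -235.   66.] [[559.0, -239.0, 39.0], [574.0, -227.0, 73.0]]
holder_large 0.86 [298.0, 210.0, 326.0, 240.0] [ 511. -113.   43.] [[483.0, -126.0, 3.0], [541.0, -80.0, 51.0]]
holder_small 0.88 [341.0, 254.0, 373.0, 282.0] [ 572. -248.   39.] [[544.0, -255.0, 4.0], [600.0, -220.0, 43.0]]
wrist {'mtx': [[277.3, 0.0, 316.5], [0.0, 277.3, 195.6], [0.0, 0.0, 1.0]], 't': [260.6, -628.3, 385.1]} ['image', 'depth', 'mtx', 'mount', 'Rw', 't', 'P', 'ok']
```

View scene.

View pics/scene1.png

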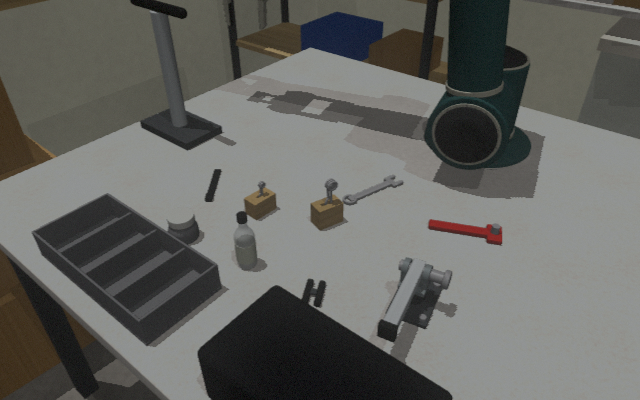

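View pics/side1.png

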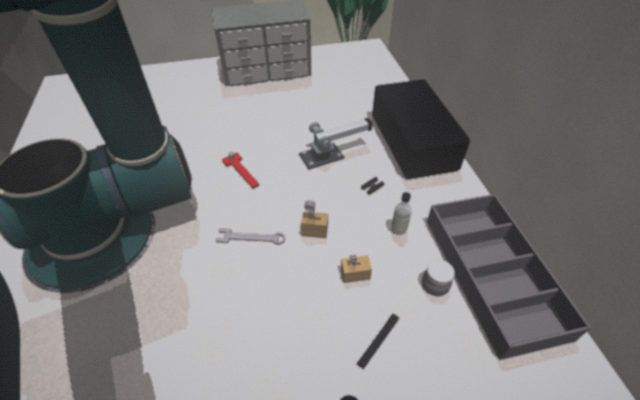

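The hitch is at scene (415,295) with the drawbar leading toward the camera and the pin head at (445,278). The larger clip is in the near holder at (327,210) and the small clip at (261,202). I'll move over between holder and hitch for a closer look.

carry_out --increments '[{"translation":[0.025,-0.03,0],"rotation":[0,0,0],"hand":0},{"translation":[0.025,-0.03,0],"rotation":[0,0,0],"hand":0},{"translation":[0.025,-0.03,0],"rotation":[0,0,0],"hand":0},{"translation":[0.025,-0.03,0],"rotation":[0,0,0],"hand":0},{"translation":[0.025,-0.03,0],"rotation":[0,0,0],"hand":0}]'

```text
time: 1.62
tcp_pos: [262.6, -470.0, 237.5]
eef_rot: [180.0, -0.0, 15.7]
ft_force: [0.8, -0.2, 1.3]
finger_gap: 64.4
finger_force: 0.0
```

carry_out --increments '[{"translation":[0.025,-0.03,0],"rotation":[0,0,0],"hand":0},{"translation":[0.025,-0.03,0],"rotation":[0,0,0],"hand":0},{"translation":[0.025,-0.03,0],"rotation":[0,0,0],"hand":0},{"translation":[0.025,-0.03,0],"rotation":[0,0,0],"hand":0},{"translation":[0.025,-0.03,0],"rotation":[0,0,0],"hand":0}]'

```text
time: 2.03
tcp_pos: [342.3, -291.7, 237.9]
eef_rot: [180.0, -0.0, 15.7]
ft_force: [1.2, -0.2, -0.7]
finger_gap: 30.4
finger_force: 0.0
```

carry_out --increments '[{"translation":[0.025,-0.03,0],"rotation":[0,0,0],"hand":0},{"translation":[0.025,-0.03,0],"rotation":[0,0,0],"hand":0},{"translation":[0.025,-0.03,0],"rotation":[0,0,0],"hand":0},{"translation":[0.025,-0.03,0],"rotation":[0,0,0],"hand":0},{"translation":[0.025,-0.03,0],"rotation":[0,0,0],"hand":0}]'

```text
time: 2.45
tcp_pos: [422.1, -113.3, 238.0]
eef_rot: [180.0, -0.1, 15.7]
ft_force: [0.4, -1.1, -0.2]
finger_gap: 1.4
finger_force: 0.0
```

carry_out --increments '[{"translation":[0.025,-0.03,0],"rotation":[0,0,0],"hand":0},{"translation":[0.025,-0.03,0],"rotation":[0,0,0],"hand":0},{"translation":[0,0,0],"rotation":[0,0,0],"hand":0},{"translation":[0,0,0],"rotation":[0,0,0],"hand":0}]'

```text
time: 2.78
tcp_pos: [454.1, -42.3, 237.6]
eef_rot: [-180.0, 0.0, 15.9]
ft_force: [-0.6, 0.1, -1.0]
finger_gap: 0.7
finger_force: 0.0
```

```bash
cat > m.py <<'E'
from h import *
import sys
def rect(P,zlo,zhi):
    q=P[(P[:,2]>zlo)&(P[:,2]<zhi)]
    if len(q)<15: return None
    (c,s,a)=cv2.minAreaRect(q[:,:2].astype(np.float32)); return len(q),np.round(c,1),np.round(s,1),round(a,1),np.round(np.median(q,0),1)
s=arm.sense(); print(s['time'],np.round(s['tcp_pos'],1),np.round(s['eef_rot'],2),np.round(s['ft_force'],1))
for n in sys.argv[2:]:
    c=cam(n); save(c,f'pics/{n}{sys.argv[1]}.png'); np.savez(f'{n}.npz',P=c['P'],ok=c['ok'],im=c['image'],mtx=c['mtx'],Rw=c['Rw'],t=c['t'])
    print(n,np.round(c['t'],1),np.round(c['Rw'][:,2],3))
    for t in ['hitch','pin','pin_head','clip','holder_large']:
        for m in arm.masks_of(n,t)[:1]:
            r=m['region']&c['ok']; p=c['P'][r]
            print(t,round(m['conf'],2),np.round(m['extent']).tolist(),np.round(np.percentile(p,[2,50,98],axis=0)).tolist() if len(p) else None)
            if t in('holder_large',): print('  top',rect(p,44,52))
            if t=='hitch': print('  top',rect(p,74,92), 'plate',rect(p,4,12))
            if t in('pin','pin_head'): print('  ',rect(p,60,92))
            if t=='clip': print('  eye',rect(p,75,110))
E
python3 m.py 2 wrist
```

```text
2.7833 [454.1 -42.3 237.6] [-1.800e+02  2.000e-02  1.591e+01] [-0.6  0.1 -1. ]
wrist [532.2 -20.5 385. ] [0.276 0.079 0.958]
hitch 0.56 [99.0, 0.0, 224.0, 77.0] [[535.0, 115.0, 6.0], [574.0, 142.0, 42.0], [614.0, 195.0, 85.0]]
  top (1548, array([578.6, 160.5]), array([17.1, 86.4]), 16.1, array([580.1, 153.5,  80.6])) plate (2205, array([574.5, 151.4]), array([81.6, 69.9]), 12.0, array([559.4, 137.5,   8.3]))
pin 0.92 [99.0, 1.0, 198.0, 17.0] [[564.0, 120.0, 62.0], [575.0, 184.0, 78.0], [598.0, 200.0, 85.0]]
   (786, array([580.4, 160.7]), array([16.2, 87.2]), 19.0, array([575.5, 184.4,  77.9]))
pin_head 0.83 [99.0, 1.0, 200.0, 17.0] [[565.0, 120.0, 63.0], [575.0, 185.0, 78.0], [598.0, 200.0, 85.0]]
   (773, array([580.4, 160.7]), array([16.2, 86.7]), 19.0, array([575.2, 184.9,  78. ]))
clip 0.75 [366.0, 142.0, 390.0, 170.0] [[495.0, -103.0, 39.0], [507.0, -95.0, 98.0], [518.0, -87.0, 102.0]]
  eye (356, array([505.9, -95.8]), array([14. , 22.9]), 71.1, array([506.2, -94. ,  99.2]))
holder_large 0.56 [347.0, 117.0, 400.0, 169.0] [[485.0, -121.0, 1.0], [522.0, -92.0, 48.0], [545.0, -75.0, 50.0]]
  top (1075, array([514.8, -99.7]), array([36.6, 58. ]), 70.8, array([522.2, -94.8,  48.3]))
```

View pics/wrist2.png

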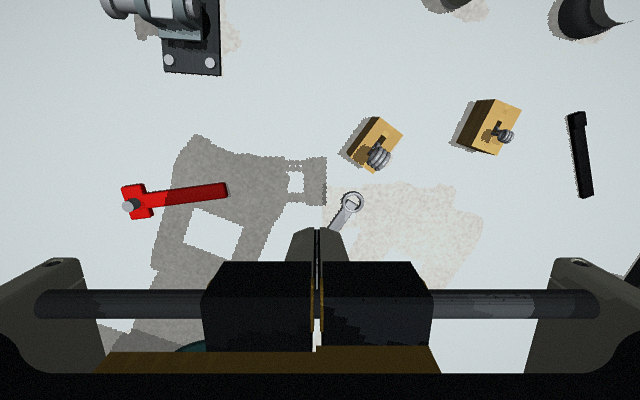

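The wrist view shows the hitch at top left (190,35), the larger clip's eye at (378,158) in its holder, the small one at (500,135) and the red tool at (175,200). I'll go above the stand-off beyond the pin head.

carry_out --increments '[{"translation":[0.02,-0.031,0]},{"translation":[0.02,-0.031,0]},{"translation":[0.02,-0.031,0]},{"translation":[0.02,-0.031,0]},{"translation":[0.02,-0.031,0]}]'

```text
invalid input at $.increments[0]: expected keys translation, rotation, hand
```

carry_out --increments '[{"translation":[0.02,-0.031,0]},{"translation":[0.02,-0.031,0]},{"translation":[0.02,-0.031,0]},{"translation":[0,0,0]},{"translation":[0,0,0]}]'

```text
invalid input at $.increments[0]: expected keys translation, rotation, hand
```

```bash
python3 m.py 3 wrist
```

```text
3.0833 [453.5 -45.  237.8] [ 1.7999e+02 -1.0000e-02  1.5570e+01] [0.1 0.2 0.1]
wrist [531.6 -23.6 385.2] [0.276 0.077 0.958]
hitch 0.98 [96.0, 0.0, 217.0, 72.0] [[535.0, 116.0, 6.0], [573.0, 142.0, 42.0], [613.0, 195.0, 85.0]]
  top (1538, array([578.3, 160.4]), array([17.5, 86.4]), 16.7, array([579.9, 153.4,  80.5])) plate (2204, array([574.7, 151.9]), array([82.2, 71.2]), 12.1, array([559.3, 137.8,   8.3]))
pin 0.89 [97.0, 2.0, 197.0, 18.0] [[564.0, 120.0, 61.0], [576.0, 184.0, 78.0], [599.0, 200.0, 85.0]]
   (802, array([580.2, 160.5]), array([16.6, 87.3]), 19.5, array([575.5, 184.1,  78. ]))
pin_head 0.61 [96.0, 1.0, 197.0, 17.0] [[564.0, 120.0, 1.0], [575.0, 186.0, 78.0], [599.0, 239.0, 85.0]]
   (780, array([580.2, 160.5]), array([16.6, 87.3]), 19.5, array([575.1, 185.5,  77.8]))
clip 0.87 [365.0, 143.0, 387.0, 170.0] [[496.0, -104.0, 43.0], [507.0, -95.0, 99.0], [518.0, -87.0, 103.0]]
  eye (353, array([505.6, -96.3]), array([15.2, 22.4]), 71.1, array([506.4, -94.4,  99.6]))
holder_large 0.6 [366.0, 140.0, 387.0, 167.0] [[495.0, -104.0, 37.0], [507.0, -95.0, 99.0], [518.0, -87.0, 103.0]]
  top (15, array([503.2, -99.4]), array([31.4, 11.2]), 2.6, array([508.1, -98.2,  47.1]))
```

View pics/wrist3.png

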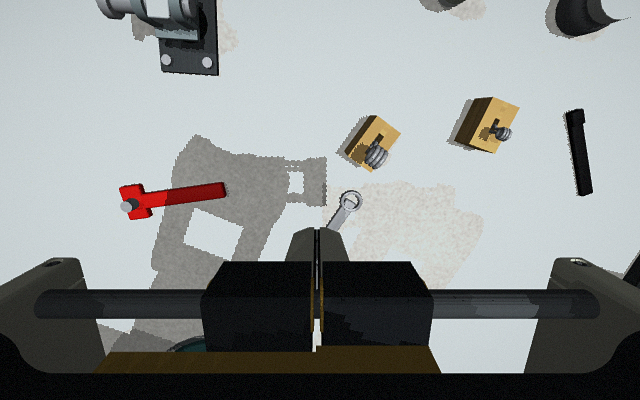

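The move was refused because every key is required, so this view matches the last one. Repeating it with full rows.

carry_out --increments '[{"translation":[0.02,-0.031,0],"rotation":[0,0,0],"hand":0},{"translation":[0.02,-0.031,0],"rotation":[0,0,0],"hand":0},{"translation":[0.02,-0.031,0],"rotation":[0,0,0],"hand":0},{"translation":[0.02,-0.031,0],"rotation":[0,0,0],"hand":0},{"translation":[0.02,-0.031,0],"rotation":[0,0,0],"hand":0}]'

```text
time: 3.8
tcp_pos: [508.3, 134.1, 237.7]
eef_rot: [180.0, -0.0, 15.7]
ft_force: [0.3, -0.9, -0.0]
finger_gap: 0.8
finger_force: 0.0
```

carry_out --increments '[{"translation":[0.02,-0.031,0],"rotation":[0,0,0],"hand":0},{"translation":[0.02,-0.031,0],"rotation":[0,0,0],"hand":0},{"translation":[0.02,-0.031,0],"rotation":[0,0,0],"hand":0},{"translation":[0,0,0],"rotation":[0,0,0],"hand":0},{"translation":[0,0,0],"rotation":[0,0,0],"hand":0}]'

```text
time: 4.22
tcp_pos: [540.8, 239.4, 236.9]
eef_rot: [180.0, 0.1, 15.8]
ft_force: [-0.5, 0.1, -0.9]
finger_gap: 0.6
finger_force: 0.0
```

```bash
python3 m.py 4 wrist
```

```text
4.2167 [540.8 239.4 236.9] [1.7999e+02 8.0000e-02 1.5820e+01] [-0.5  0.1 -0.9]
wrist [619.  261.2 384.2] [0.277 0.079 0.958]
hitch 0.86 [351.0, 15.0, 446.0, 197.0] [[539.0, 123.0, 7.0], [619.0, 169.0, 80.0], [728.0, 201.0, 85.0]]
  top (4976, array([651.6, 176. ]), array([161.3,  84.6]), 11.3, array([640.6, 168.2,  81.3])) plate (1758, array([588.5, 155.3]), array([110.2,  69.6]), 12.2, array([599.8, 169.3,   8.4]))
pin 0.6 [354.0, 151.0, 430.0, 177.0] [[567.0, 123.0, 62.0], [584.0, 191.0, 79.0], [598.0, 206.0, 86.0]]
   (710, array([589.1, 164. ]), array([31.3, 84.8]), 15.4, array([584. , 191.2,  79.4]))
pin_head 0.67 [605.0, 216.0, 640.0, 263.0] [[548.0, -223.0, 1.0], [570.0, -216.0, 19.0], [603.0, -213.0, 41.0]]
   None
clip 0.53 [544.0, 261.0, 554.0, 276.0] [[504.0, -103.0, 45.0], [508.0, -95.0, 51.0], [520.0, -93.0, 59.0]]
  eye None
holder_large 0.61 [504.0, 227.0, 572.0, 282.0] [[489.0, -115.0, 2.0], [520.0, -86.0, 39.0], [547.0, -74.0, 49.0]]
  top (797, array([515. , -99.1]), array([37.8, 57.3]), 71.0, array([517. , -92.2,  48.2]))
```

View pics/wrist4.png

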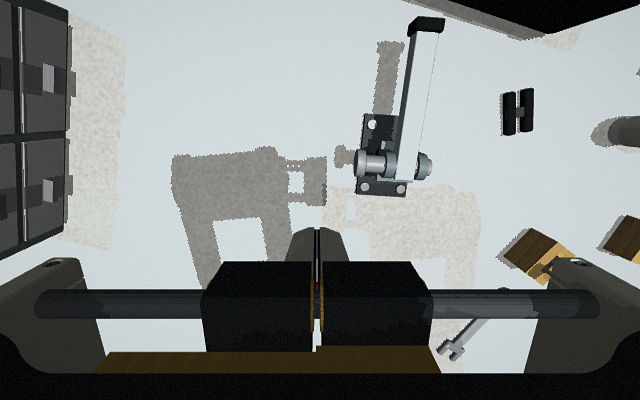

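The plate (355-405, 115-195) with the pin head at (358,160) is clearly visible, and the shaft end sticks out at (425,167). Computing the offsets in the plate frame.

Run:
```python
from h import *
z=np.load('wrist.npz'); P=z['P'][z['ok']]
a=np.radians(12.2); xh=np.array([np.cos(a),np.sin(a)]); yh=np.array([-xh[1],xh[0]])
o=np.array([588.5,155.3]); q=np.c_[(P[:,:2]-o)@xh,(P[:,:2]-o)@yh,P[:,2]]
q=q[(abs(q[:,0])<160)&(abs(q[:,1])<75)&(q[:,2]>20)]
b=q[(q[:,0]>25)&(q[:,0]<130)&(q[:,2]>78)&(q[:,2]<84)]
print('drawbar y',np.percentile(b[:,1],[2,50,98]), 'slope deg',[np.degrees(np.polyfit(b[:,0],b[:,1],1)[0])], 'ztop',np.median(b[:,2]), 'xmax',q[:,0].max())
for lo in range(-60,66,6):
    s=q[(q[:,1]>=lo)&(q[:,1]<lo+6)&(q[:,2]>55)&(q[:,0]<40)]
    if len(s)>5:
        t=s[s[:,2]>s[:,2].max()-4]; print(lo,len(s),'x',np.round(np.percentile(s[:,0],[2,98]),1),'zmax',round(np.percentile(s[:,2],97),1),'x at top',np.round(np.median(t[:,0]),1))
```

```text
drawbar y [-15.67069806  -4.82718155   5.29557197] slope deg [np.float64(-0.20003281962781422)] ztop 81.22318678237275 xmax 146.37146622844392
-36 49 x [-7.9  9.1] zmax 80.6 x at top 0.4
-30 111 x [-12.4  15.1] zmax 85.9 x at top 0.3
-24 180 x [-13.1  14.8] zmax 86.0 x at top 0.7
-18 198 x [-12.4  39. ] zmax 82.6 x at top 12.1
-12 269 x [-13.5  38.8] zmax 82.6 x at top 14.0
-6 270 x [-13.1  38.9] zmax 82.8 x at top 13.7
0 406 x [-12.5  39. ] zmax 82.5 x at top 13.4
6 466 x [-9.5 14.9] zmax 322.1 x at top 13.0
12 8020 x [-28.7  13.1] zmax 327.2 x at top 7.2
18 744 x [-4.9  9. ] zmax 320.9 x at top 11.0
24 2392 x [-0.6 10.8] zmax 341.4 x at top 2.8
30 1722 x [-2.1  7.6] zmax 341.7 x at top -0.1
36 1470 x [-2.5  7.2] zmax 341.2 x at top -1.0
42 1539 x [-6.2 11.6] zmax 341.2 x at top -1.4
48 1523 x [-5.9  7.9] zmax 341.1 x at top -1.7
54 1378 x [-3.3  6. ] zmax 341.1 x at top -2.1
60 1395 x [-4.5  9.9] zmax 341.2 x at top -2.5
```

carry_out --increments '[{"translation":[0,0,0],"rotation":[0,0,3.8],"hand":0},{"translation":[0.0295,0.0055,0.02],"rotation":[0,0,0],"hand":0},{"translation":[0,0,0.04],"rotation":[0,0,0],"hand":0},{"translation":[0,0,0.04],"rotation":[0,0,0],"hand":0},{"translation":[0,0,0.04],"rotation":[0,0,0],"hand":0}]'

```text
time: 4.93
tcp_pos: [571.0, 237.9, 96.5]
eef_rot: [-180.0, -0.1, 11.8]
ft_force: [1.0, 0.7, -0.6]
finger_gap: 0.4
finger_force: 0.0
```

carry_out --increments '[{"translation":[0,0,0.019],"rotation":[0,0,0],"hand":0},{"translation":[0,0.01,0],"rotation":[0,0,0],"hand":0},{"translation":[0,0.008,0],"rotation":[0,0,0],"hand":0},{"translation":[0,0.006,0],"rotation":[0,0,0],"hand":0},{"translation":[0,0.004,0],"rotation":[0,0,0],"hand":0}]'

```text
time: 5.35
tcp_pos: [577.6, 210.5, 81.1]
eef_rot: [-180.0, -0.2, 11.8]
ft_force: [-0.3, 3.2, -1.3]
finger_gap: 0.7
finger_force: 1.3
```

carry_out --increments '[{"translation":[0,0.004,0],"rotation":[0,0,0],"hand":0},{"translation":[0,0.004,0],"rotation":[0,0,0],"hand":0},{"translation":[0,0.004,0],"rotation":[0,0,0],"hand":0},{"translation":[0,0.003,0],"rotation":[0,0,0],"hand":0}]'

```text
time: 5.68
tcp_pos: [580.0, 197.2, 79.5]
eef_rot: [-179.9, -0.1, 11.9]
ft_force: [-2.9, 32.3, 1.7]
finger_gap: 0.9
finger_force: 16.3
```

Hard stop reached at about 32 N. Backing off, then up and away toward the clip holder, opening the hand.

carry_out --increments '[{"translation":[0,-0.005,0],"rotation":[0,0,0],"hand":0},{"translation":[0,-0.015,0],"rotation":[0,0,0],"hand":0},{"translation":[0,-0.005,-0.04],"rotation":[0,0,0],"hand":0.04},{"translation":[0,0,-0.04],"rotation":[0,0,0],"hand":0.06},{"translation":[0,0,-0.04],"rotation":[0,0,0],"hand":0.06}]'

```text
time: 6.1
tcp_pos: [573.6, 222.0, 199.6]
eef_rot: [180.0, 0.1, 11.9]
ft_force: [0.4, 1.0, 0.1]
finger_gap: 16.2
finger_force: 0.0
```

Run:
```python
from h import *
s=arm.sense(); print(s['time'],np.round(s['tcp_pos'],1),np.round(s['eef_rot'],2),np.round(s['ft_force'],1),np.round(s['joint_pos'],1))
c=cam('wrist'); save(c,'pics/w5.png'); P=c['P'][c['ok']]
a=np.radians(12.0); xh=np.array([np.cos(a),np.sin(a)]); yh=np.array([-xh[1],xh[0]])
o=np.array([590.2,150.35]); q=np.c_[(P[:,:2]-o)@xh,(P[:,:2]-o)@yh,P[:,2]]
q=q[(abs(q[:,0])<30)&(abs(q[:,1])<75)&(q[:,2]>55)&(q[:,2]<95)]
for lo in range(-60,46,4):
    s=q[(q[:,1]>=lo)&(q[:,1]<lo+4)]
    if len(s)>5: print(lo,len(s),np.round(np.percentile(s[:,0],[2,50,98]),1),'zmax',round(np.percentile(s[:,2],97),1))
print(q[:,1].min(),q[:,1].max())
```

```text
6.1 [573.6 222.  199.6] [1.7996e+02 1.0000e-01 1.1930e+01] [0.4 1.  0.1] [18.8 -0.  93.1 -0.  87.  96.9]
-52 64 [-8.7  2.2  9.2] zmax 81.1
-48 115 [-8.6  0.2  9. ] zmax 80.8
-44 57 [-8.6 -1.2  9.6] zmax 79.5
-40 50 [-8.6  5.3  9.3] zmax 79.8
-36 70 [-8.7  2.1  9.5] zmax 81.1
-32 81 [-8.3  2.3  9.4] zmax 81.1
-28 47 [-8.3  2.3  9.2] zmax 80.8
-24 105 [-13.4   4.1  14.5] zmax 85.9
-20 125 [-13.2   5.3  14.7] zmax 85.8
-16 147 [-13.4   2.3  14.4] zmax 85.8
-12 130 [-13.5   6.2  28.8] zmax 82.4
-8 174 [-13.6   8.8  29.5] zmax 82.6
-4 178 [-13.7   8.7  29.8] zmax 82.6
0 178 [-13.8   7.9  29.3] zmax 82.6
4 174 [-14.    8.8  29.5] zmax 82.5
8 242 [-13.6  13.   29.4] zmax 82.3
12 100 [-13.3   5.4  14.6] zmax 86.0
16 127 [-13.3   4.6  14.6] zmax 86.0
20 121 [-13.1   4.8  14.7] zmax 86.1
24 123 [-14.4   3.9  15.3] zmax 86.6
28 128 [-13.4   4.3  15.3] zmax 86.6
32 109 [-12.6   0.4  13.1] zmax 85.4
-52.11225954673239 32.89869661381263
```

The pin is home: shaft end at -52.1, head face at 32.9. Going over the clip now.

carry_out --increments '[{"translation":[-0.0165,0.037,0],"rotation":[0,0,0],"hand":0.05},{"translation":[-0.0165,0.037,0],"rotation":[0,0,0],"hand":0.05},{"translation":[-0.0165,0.037,0],"rotation":[0,0,0],"hand":0.05},{"translation":[-0.0165,0.037,0],"rotation":[0,0,0],"hand":0.05},{"translation":[-0.0165,0.037,0],"rotation":[0,0,0],"hand":0.05}]'

```text
time: 6.57
tcp_pos: [531.0, 22.2, 198.4]
eef_rot: [180.0, 0.0, 11.9]
ft_force: [-0.5, -0.8, -0.1]
finger_gap: 49.0
finger_force: 0.0
```

carry_out --increments '[{"translation":[-0.0165,0.037,0],"rotation":[0,0,0],"hand":0.05},{"translation":[-0.0165,0.037,0],"rotation":[0,0,0],"hand":0.05},{"translation":[-0.0165,0.037,0],"rotation":[0,0,0],"hand":0.05},{"translation":[0,0,0],"rotation":[0,0,6.2],"hand":0.05},{"translation":[0,0,0],"rotation":[0,0,6.2],"hand":0.05}]'

```text
time: 6.98
tcp_pos: [505.8, -97.3, 198.5]
eef_rot: [180.0, 0.0, -0.9]
ft_force: [0.4, 0.6, -0.0]
finger_gap: 50.2
finger_force: 0.0
```

carry_out --increments '[{"translation":[0,0,0],"rotation":[0,0,6.2],"hand":0.05},{"translation":[0,0,0],"rotation":[0,0,6.2],"hand":0.05},{"translation":[0,0,0],"rotation":[0,0,6.2],"hand":0.05},{"translation":[0,0,0],"rotation":[0,0,0],"hand":0.05},{"translation":[0,0,0],"rotation":[0,0,0],"hand":0.05}]'

```text
time: 7.4
tcp_pos: [506.3, -95.3, 198.4]
eef_rot: [180.0, 0.0, -18.9]
ft_force: [-0.2, -0.4, -0.2]
finger_gap: 49.7
finger_force: 0.0
```

```bash
python3 m.py 6 wrist
python3 - <<'E'
from h import *
z=np.load('wrist.npz'); P=z['P'][z['ok']]
q=P[(P[:,2]>78)&(P[:,2]<106)&(abs(P[:,0]-506)<30)&(abs(P[:,1]+96)<30)]
print(len(q),cv2.minAreaRect(q[:,:2].astype(np.float32)),np.percentile(q,[2,98],axis=0))
cv2.imwrite('pics/w6c.png',cv2.resize(z['im'][80:330,180:460,::-1],None,fx=2.2,fy=2.2,interpolation=cv2.INTER_CUBIC))
E
```

```text
7.4 [506.3 -95.3 198.4] [ 1.7998e+02  2.0000e-02 -1.8900e+01] [-0.2 -0.4 -0.2]
wrist [ 583.2 -121.2  345.8] [ 0.272 -0.092  0.958]
hitch 0.63 [0.0, 90.0, 158.0, 230.0] [[539.0, 100.0, 4.0], [601.0, 148.0, 67.0], [677.0, 183.0, 85.0]]
  top (4100, array([612.3, 158. ]), array([107.2,  84.8]), 38.1, array([602.5, 152.8,  80.9])) plate (2794, array([588.6, 154.4]), array([110.4,  71.2]), 11.9, array([583.4, 141.8,   8.3]))
pin 0.69 [27.0, 164.0, 113.0, 223.0] [[570.0, 98.0, 65.0], [595.0, 115.0, 78.0], [608.0, 179.0, 86.0]]
   (997, array([589.2, 138.9]), array([29.1, 84.9]), 10.0, array([594.6, 114.9,  78.1]))
pin_head 0.82 [26.0, 162.0, 111.0, 221.0] [[570.0, 98.0, 65.0], [595.0, 115.0, 78.0], [608.0, 179.0, 86.0]]
   (984, array([590. , 138.9]), array([29.1, 84.8]), 11.2, array([594.7, 114.9,  78.1]))
clip 0.97 [310.0, 170.0, 327.0, 213.0] [[497.0, -105.0, 16.0], [510.0, -99.0, 98.0], [521.0, -89.0, 102.0]]
  eye (362, array([506.1, -97. ]), array([14.2, 22. ]), 70.8, array([508.5, -97.7,  99.7]))
holder_large 0.67 [298.0, 149.0, 334.0, 202.0] [[488.0, -123.0, 5.0], [524.0, -104.0, 48.0], [546.0, -78.0, 50.0]]
  top (1269, array([514.8, -99.9]), array([35.8, 58.3]), 70.4, array([ 521.3, -103.4,   48.3]))
373 ((506.0989685058594, -96.95164489746094), (14.32807731628418, 21.99611473083496), 70.84785461425781) [[ 496.58815247 -105.78311766   85.82588922]
 [ 517.31953455  -88.98442947  102.39090022]]
```

View pics/w6c.png

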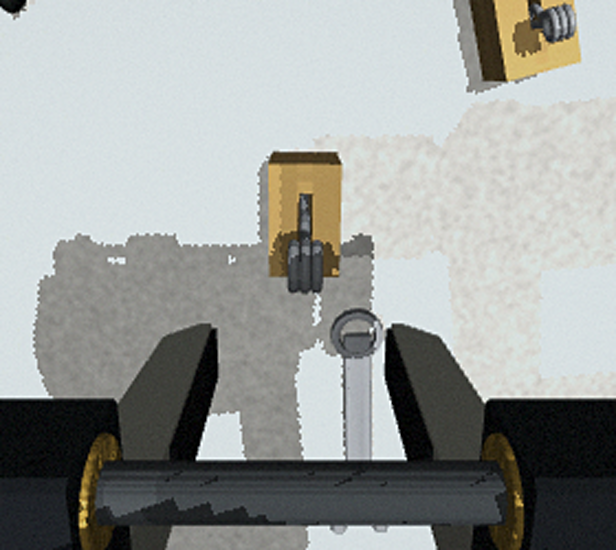

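Clip eye is centred at (506,-96.7), yaw -19.2. Descending and gripping.

carry_out --increments '[{"translation":[0,0.0015,0.03],"rotation":[0,0,0.3],"hand":0.04},{"translation":[0,0,0.03],"rotation":[0,0,0],"hand":0.04},{"translation":[0,0,0.03],"rotation":[0,0,0],"hand":0.04},{"translation":[0,0,0.0175],"rotation":[0,0,0],"hand":0.04},{"translation":[0,0,0],"rotation":[0,0,0],"hand":0.03}]'

```text
time: 8.12
tcp_pos: [504.0, -96.7, 87.2]
eef_rot: [180.0, 0.3, -19.4]
ft_force: [-0.5, 0.3, -0.3]
finger_gap: 37.0
finger_force: 0.0
```

carry_out --increments '[{"translation":[0,0,0],"rotation":[0,0,0],"hand":0},{"translation":[0,0,0],"rotation":[0,0,0],"hand":0},{"translation":[0,0,0],"rotation":[0,0,0],"hand":0},{"translation":[0,0,0],"rotation":[0,0,0],"hand":0},{"translation":[0,0,0],"rotation":[0,0,0],"hand":0}]' --force 20

```text
time: 8.53
tcp_pos: [506.4, -97.4, 92.5]
eef_rot: [180.0, -0.1, -19.4]
ft_force: [0.2, -1.4, 5.5]
finger_gap: 14.4
finger_force: 20.0
```

carry_out --increments '[{"translation":[0,0,0],"rotation":[0,0,0],"hand":0},{"translation":[0,0,0],"rotation":[0,0,0],"hand":0},{"translation":[0,0,0],"rotation":[0,0,0],"hand":0}]' --force 55

```text
time: 8.78
tcp_pos: [506.4, -97.4, 92.4]
eef_rot: [180.0, -0.1, -19.4]
ft_force: [-0.9, -1.2, 6.6]
finger_gap: 14.5
finger_force: 55.0
```

carry_out --increments '[{"translation":[0,0,-0.015],"rotation":[0,0,0],"hand":0},{"translation":[0,0,-0.03],"rotation":[0,0,0],"hand":0},{"translation":[0,0,-0.035],"rotation":[0,0,0],"hand":0},{"translation":[0,0,-0.035],"rotation":[0,0,0],"hand":0},{"translation":[0,0,-0.005],"rotation":[0,0,0],"hand":0}]'

```text
time: 9.2
tcp_pos: [507.2, -97.4, 217.8]
eef_rot: [-179.9, -0.4, -19.4]
ft_force: [0.6, 0.3, 0.8]
finger_gap: 14.7
finger_force: 55.0
```

carry_out --increments '[{"translation":[0.003,-0.038,0],"rotation":[0,0,0],"hand":0},{"translation":[0.003,-0.038,0],"rotation":[0,0,0],"hand":0},{"translation":[0.003,-0.038,0],"rotation":[0,0,0],"hand":0},{"translation":[0.003,-0.038,0],"rotation":[0,0,0],"hand":0},{"translation":[0.003,-0.038,0],"rotation":[0,0,0],"hand":0}]'

```text
time: 9.62
tcp_pos: [583.4, 79.0, 211.1]
eef_rot: [-180.0, -0.0, -19.4]
ft_force: [0.8, -0.4, -0.7]
finger_gap: 14.3
finger_force: 55.0
```

carry_out --increments '[{"translation":[0.003,-0.037,0],"rotation":[0,0,0],"hand":0},{"translation":[0,0,0],"rotation":[0,0,-6.3],"hand":0},{"translation":[0,0,0],"rotation":[0,0,-6.3],"hand":0},{"translation":[0,0,0],"rotation":[0,0,-6.3],"hand":0},{"translation":[0,0,0],"rotation":[0,0,-6.3],"hand":0}]'

```text
time: 10.03
tcp_pos: [598.2, 111.4, 210.8]
eef_rot: [-180.0, 0.0, 6.1]
ft_force: [0.9, 0.6, -0.2]
finger_gap: 14.5
finger_force: 55.0
```

carry_out --increments '[{"translation":[0,0,0.03],"rotation":[0,0,-6.2],"hand":0},{"translation":[0,0,0],"rotation":[0,0,0],"hand":0},{"translation":[0,0,0],"rotation":[0,0,0],"hand":0}]'

```text
time: 10.28
tcp_pos: [597.5, 110.9, 179.9]
eef_rot: [-180.0, 0.2, 11.8]
ft_force: [-0.3, 0.6, -0.7]
finger_gap: 14.4
finger_force: 55.0
```

```bash
cat > v.py <<'E'
from h import *
import sys
k=sys.argv[1]
s=arm.sense(); print(s['time'],np.round(s['tcp_pos'],1),np.round(s['eef_rot'],2),np.round(s['ft_force'],1))
tiles=[]
for n in ['scene','side','wrist']:
    c=cam(n); save(c,f'pics/{n}{k}.png'); np.savez(f'{n}.npz',P=c['P'],ok=c['ok'],im=c['image'],mtx=c['mtx'],Rw=c['Rw'],t=c['t'])
    m=arm.masks_of(n,'clip')
    for i in m[:2]:
        r=i['region']&c['ok']; print(n,'clip',round(i['conf'],2),np.round(i['extent']),np.round(np.percentile(c['P'][r],[2,98],axis=0)).tolist() if r.any() else '')
    p=c['Rw'].T@(np.array([599,111,80])-c['t']); K=np.array(c['mtx']); u=K[0,2]+K[0,0]*p[0]/-p[2]; v=K[1,2]-K[1,1]*p[1]/-p[2]
    u0=int(np.clip(u-45,0,550)); v0=int(np.clip(v-60,0,280)); print(n,'crop',u0,v0,round(u,1),round(v,1))
    tiles.append(cv2.resize(c['image'][v0:v0+120,u0:u0+90,::-1],None,fx=2.9,fy=2.9,interpolation=cv2.INTER_CUBIC))
cv2.imwrite(f'pics/t{k}.png',np.hstack(tiles))
E
python3 v.py 7
```

```text
10.2833 [597.5 110.9 179.9] [-1.7999e+02  1.7000e-01  1.1790e+01] [-0.3  0.6 -0.7]
scene clip 0.52 [389. 206. 402. 250.] [[594.0, 104.0, 100.0], [612.0, 118.0, 190.0]]
scene crop 349 198 394.1 258.9
side clip 0.67 [323. 108. 338. 137.] [[585.0, 101.0, -2.0], [653.0, 298.0, 189.0]]
side clip 0.34 [313. 119. 370. 153.] [[567.0, 99.0, 0.0], [727.0, 272.0, 95.0]]
side crop 284 83 329.1 143.1
wrist clip 0.79 [305. 193. 331. 278.] [[590.0, 103.0, 114.0], [614.0, 119.0, 192.0]]
wrist crop 271 141 316.3 201.6
```

View pics/t7.png

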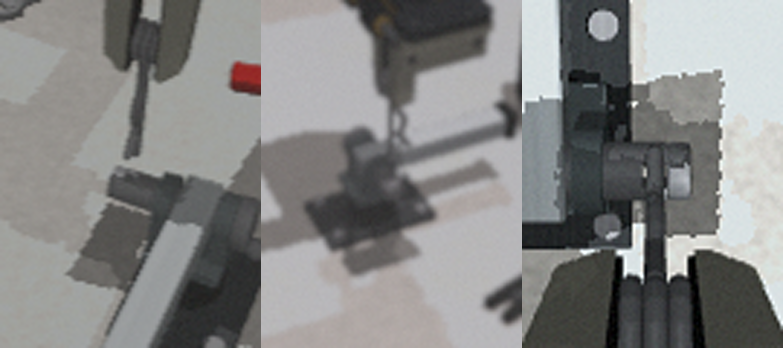

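The wrist tile shows the leg above the shaft near the hole, the scene tile the leg hanging about straight and the side tile the clip in profile. Measuring the leg line in the clouds.

Run:
```python
from h import *
a=np.radians(11.9); x=np.array([np.cos(a),np.sin(a)]); y=np.array([-x[1],x[0]])
for n in ['scene','side','wrist']:
    z=np.load(n+'.npz'); P=z['P'][z['ok']]; q=np.c_[(P[:,:2]-[597.9,111])@x,(P[:,:2]-[597.9,111])@y,P[:,2]]
    q=q[(abs(q[:,0])<35)&(abs(q[:,1])<14)]
    print(n)
    for lo in range(92,168,6):
        s=q[(q[:,2]>=lo)&(q[:,2]<lo+6)]
        if len(s): print(lo+3,len(s),'x',np.round(np.percentile(s[:,0],[0,25,50,75,100]),1),'y',np.round(np.percentile(s[:,1],[0,50,100]),1))
# side profile: backproject pixels onto plane y=0 of tool
z=np.load('side.npz'); K,Rw,t=z['mtx'],z['Rw'],z['t']
g=cv2.cvtColor(z['im'],cv2.COLOR_RGB2GRAY)
for zz in range(92,166,6):
    row=[]
    for xx in range(-14,30,2):
        p=np.r_[np.array([597.9,111])+x*xx,zz]; c=Rw.T@(p-t); u=K[0,2]-K[0,0]*c[0]/c[2]; v=K[1,2]+K[1,1]*c[1]/c[2]
        row.append(int(cv2.getRectSubPix(g,(1,1),(float(u),float(v)))[0,0]))
    print(zz,row)
```

```text
scene
95 4 x [-1.  -0.5 -0.2  0.1  0.3] y [-2.7 -1.5  1.2]
101 6 x [-2.3 -0.6 -0.5 -0.3 -0.2] y [-1.3 -0.5  0.8]
107 11 x [-3.1 -2.2 -0.5 15.6 17.1] y [-2.3  0.2  1.4]
113 18 x [-2.  10.  14.  15.1 17.8] y [-3.5 -0.8  1.3]
119 15 x [-2.8  7.2  9.2 10.2 13.3] y [-3.4 -0.1  1.5]
125 13 x [-2.3  0.1  6.9  7.8  9.8] y [-1.8  0.3  1.3]
131 13 x [-1.7 -0.5  1.  10.1 11.9] y [-2.9 -0.   1.4]
137 14 x [-5.   2.9 11.6 12.7 13.6] y [-2.9 -0.1  2. ]
143 17 x [-2.5  7.3  8.5 10.5 12.9] y [-3.7 -0.6  1.2]
149 16 x [-1.3  3.4  4.8  6.5  8.5] y [-3.9 -0.1  1.5]
155 12 x [-2.8 -0.5  4.8  6.2  7. ] y [-1.9  0.3  1.3]
161 23 x [-3.7  4.   6.7  8.   9.5] y [-13.4  -0.4  12.7]
167 39 x [-0.1  7.2  8.   9.3 10.4] y [-13.8  -0.9  14. ]
side
101 4 x [-3.2 -2.8 -2.2 -1.7 -1.3] y [-5.  -2.9 -0.8]
107 5 x [-4.7 -2.7 -1.4 -0.3 16.4] y [-4.9 -1.9 -0.8]
113 6 x [-4.4 -2.8 -0.8  9.4 17.1] y [-4.3 -2.6 -0.4]
119 6 x [-2.7  1.2  8.3 11.8 15.2] y [-4.4 -1.7 -0.1]
125 14 x [-3.7 -1.7  3.2  6.7  9.1] y [-5.2 -2.3  2.4]
131 8 x [-3.9  3.1  7.7  9.2  9.7] y [-4.2 -2.6  1.7]
137 8 x [-4.1 -2.8 -1.6  9.6 12.9] y [-3.9 -2.
[... 1511 characters left out ...]
, 176, 179, 180, 180, 180, 179]
134 [181, 183, 181, 175, 159, 135, 120, 131, 150, 155, 144, 123, 115, 121, 146, 165, 176, 182, 181, 182, 182, 182]
140 [183, 183, 181, 177, 158, 135, 121, 131, 154, 158, 145, 120, 114, 125, 150, 170, 179, 181, 181, 182, 181, 180]
146 [182, 182, 180, 175, 157, 134, 119, 120, 129, 123, 114, 114, 135, 157, 172, 179, 182, 183, 182, 182, 182, 182]
152 [183, 183, 181, 174, 156, 129, 106, 91, 92, 96, 104, 118, 133, 144, 149, 152, 156, 164, 172, 178, 180, 181]
158 [183, 183, 180, 174, 156, 126, 99, 79, 82, 87, 92, 94, 96, 96, 100, 107, 122, 141, 160, 173, 179, 182]
164 [181, 179, 171, 158, 133, 104, 85, 80, 84, 88, 90, 91, 91, 92, 94, 96, 111, 132, 154, 171, 178, 180]
```

Run:
```python
from h import *
a=np.radians(11.9); x=np.array([np.cos(a),np.sin(a)]); y=np.array([-x[1],x[0]])
for n in ['scene','side','wrist']:
    z=np.load(n+'.npz'); P=z['P'][z['ok']]; q=np.c_[(P[:,:2]-[597.9,111])@x,(P[:,:2]-[597.9,111])@y,P[:,2]]
    s=q[(abs(q[:,0])<25)&(q[:,1]>-25)&(q[:,1]<14)&(q[:,2]>58)&(q[:,2]<84)]
    f=lambda p,w: np.r_[np.hypot(p[0]-w[:,0],p[1]-w[:,2])-10]
    from scipy.optimize import least_squares
    w=s[(s[:,1]<12)&(s[:,1]>-10)&(abs(s[:,1])>5)]
    r=least_squares(f,[0,70],args=(w,),loss='soft_l1'); 
    t=s[s[:,2]>79]; print(n,len(s),'cyl x,z',np.round(r.x,2),'ymin',np.round(np.sort(s[:,1])[:8],1),'ear/ x range',np.round(np.percentile(s[:,0],[1,99]),1))
    e=q[(abs(q[:,0])<25)&(q[:,1]>14)&(q[:,1]<30)&(q[:,2]>83)&(q[:,2]<90)]
    print('  ear top y,x',np.round(np.percentile(e[:,1],[1,99]),1),np.round(np.percentile(e[:,0],[1,99]),1))
    c=q[(abs(q[:,0])<25)&(abs(q[:,1])<12)&(q[:,2]>172)&(q[:,2]<200)]
    print('  eye',len(c),np.round(np.percentile(c,[3,97],axis=0),1).tolist())
z=np.load('wrist.npz')
cv2.imwrite('pics/z8.png',cv2.resize(z['im'][180:240,290:345,::-1],None,fx=9,fy=9,interpolation=cv2.INTER_CUBIC))
```

```text
scene 186 cyl x,z [-0.85 70.18] ymin [-13.  -12.8 -12.7 -11.8 -11.8 -11.8 -11.4 -11.4] ear/ x range [-7.2 10.5]
  ear top y,x [16.  25.8] [-7.7 10.1]
  eye 224 [[-6.0, -11.0, 173.6], [9.8, 11.3, 198.3]]
side 89 cyl x,z [-0.55 70.47] ymin [-15.6 -14.2 -14.  -13.8 -13.7 -13.6 -13.6 -13.5] ear/ x range [-11.6   6.9]
  ear top y,x [15.  29.9] [-11.   22.8]
  eye 54 [[-13.0, -11.3, 174.1], [-3.1, 10.1, 198.5]]
wrist 423 cyl x,z [ 0.1  70.22] ymin [-11.6 -11.6 -11.6 -11.5 -11.5 -11.5 -11.4 -11.4] ear/ x range [-7.8 10.3]
  ear top y,x [16.8 26.2] [-8.2  8.5]
  eye 1448 [[-7.0, -10.8, 174.3], [11.3, 10.8, 198.0]]
```

View pics/z8.png

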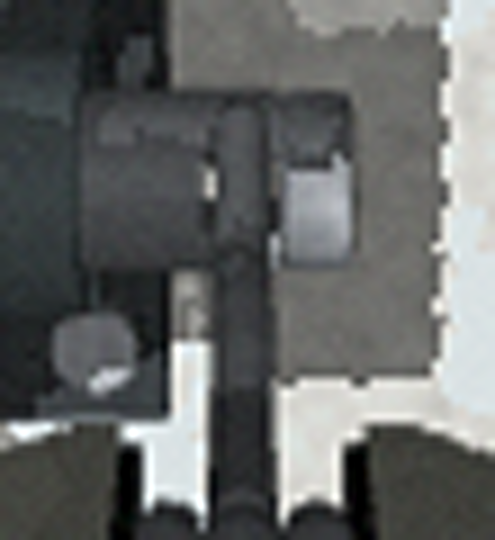

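The leg hangs vertical and its two sides show slivers of the hole, about centred in y. It needs about +1.2 mm in x and 0.5 mm in y. Correcting and descending to the hole.

carry_out --increments '[{"translation":[0.0012,-0.0005,0.003],"rotation":[0,0,0],"hand":0},{"translation":[0,0,0.004],"rotation":[0,0,0],"hand":0},{"translation":[0,0,0.004],"rotation":[0,0,0],"hand":0},{"translation":[0,0,0],"rotation":[0,0,0],"hand":0},{"translation":[0,0,0],"rotation":[0,0,0],"hand":0}]'

```text
time: 11.0
tcp_pos: [599.1, 111.7, 169.7]
eef_rot: [-180.0, 0.0, 12.0]
ft_force: [0.1, 0.6, -0.1]
finger_gap: 14.7
finger_force: 55.0
```

carry_out --increments '[{"translation":[0,0,0.003],"rotation":[0,0,0],"hand":0},{"translation":[0,0,0.003],"rotation":[0,0,0],"hand":0},{"translation":[0,0,0.003],"rotation":[0,0,0],"hand":0},{"translation":[0,0,0.002],"rotation":[0,0,0],"hand":0},{"translation":[0,0,0],"rotation":[0,0,0],"hand":0}]'

```text
time: 11.42
tcp_pos: [599.1, 111.7, 158.5]
eef_rot: [-180.0, 0.0, 12.0]
ft_force: [-0.5, -0.6, -0.5]
finger_gap: 14.7
finger_force: 55.0
```

```bash
python3 v.py 9
python3 - <<'E'
from h import *
z=np.load('wrist.npz'); P=z['P'][z['ok']]; a=np.radians(11.9); x=np.array([np.cos(a),np.sin(a)]); y=np.array([-x[1],x[0]])
q=np.c_[(P[:,:2]-[597.9,111])@x,(P[:,:2]-[597.9,111])@y,P[:,2]]
e=q[(abs(q[:,0])<25)&(q[:,1]>14)&(q[:,1]<30)&(q[:,2]>75)&(q[:,2]<90)]; print('ear z',np.percentile(e[:,2],[50,90]))
E
```

```text
11.4167 [599.1 111.7 158.5] [-1.800e+02  5.000e-02  1.199e+01] [-0.5 -0.6 -0.5]
scene clip 0.76 [390. 216. 400. 264.] [[596.0, 106.0, 77.0], [614.0, 118.0, 167.0]]
scene crop 349 198 394.1 258.9
side clip 0.28 [390. 194. 413. 237.] [[688.0, -160.0, 7.0], [719.0, -134.0, 121.0]]
side clip 0.18 [323. 140. 332. 150.] [[586.0, 97.0, 67.0], [604.0, 118.0, 82.0]]
side crop 284 83 329.1 143.1
wrist clip 0.57 [302. 193. 330. 276.] [[591.0, 104.0, 92.0], [614.0, 120.0, 169.0]]
wrist clip 0.23 [229. 192. 328. 226.] [[574.0, 100.0, 68.0], [608.0, 183.0, 87.0]]
wrist crop 271 150 316.9 210.6
ear z [81.51879172 85.13991198]
```

View pics/t9.png

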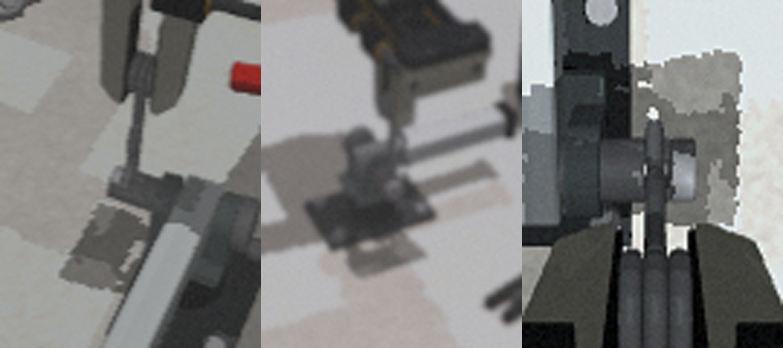

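No force, with the tip about 5 mm below the shaft top, so the leg is in the hole. Continuing down, watching the force.

carry_out --increments '[{"translation":[0,0,0.004],"rotation":[0,0,0],"hand":0},{"translation":[0,0,0.004],"rotation":[0,0,0],"hand":0},{"translation":[0,0,0.004],"rotation":[0,0,0],"hand":0}]'

```text
time: 11.97
tcp_pos: [599.2, 111.8, 146.6]
eef_rot: [-180.0, 0.0, 12.0]
ft_force: [1.0, 0.2, -1.0]
finger_gap: 14.5
finger_force: 55.0
```

carry_out --increments '[{"translation":[0,0,0.003],"rotation":[0,0,0],"hand":0},{"translation":[0,0,0.003],"rotation":[0,0,0],"hand":0},{"translation":[0,0,0.003],"rotation":[0,0,0],"hand":0}]'

```text
time: 12.22
tcp_pos: [599.3, 111.7, 137.8]
eef_rot: [-180.0, 0.0, 12.0]
ft_force: [0.3, -0.0, 2.3]
finger_gap: 14.5
finger_force: 55.0
```

carry_out --increments '[{"translation":[0,0,0.002],"rotation":[0,0,0],"hand":0},{"translation":[0,0,0.002],"rotation":[0,0,0],"hand":0},{"translation":[0,0,0.002],"rotation":[0,0,0],"hand":0}]'

```text
time: 12.47
tcp_pos: [599.6, 111.8, 132.5]
eef_rot: [180.0, -0.1, 12.0]
ft_force: [1.2, -0.6, 3.9]
finger_gap: 14.7
finger_force: 55.0
```

carry_out --increments '[{"translation":[0,0,0.002],"rotation":[0,0,0],"hand":0},{"translation":[0,0,0.002],"rotation":[0,0,0],"hand":0},{"translation":[0,0,0.002],"rotation":[0,0,0],"hand":0}]'

```text
time: 12.72
tcp_pos: [599.6, 111.8, 126.5]
eef_rot: [180.0, -0.1, 12.0]
ft_force: [2.0, -0.1, 5.9]
finger_gap: 14.7
finger_force: 55.0
```

carry_out --increments '[{"translation":[0,0,0.002],"rotation":[0,0,0],"hand":0},{"translation":[0,0,0.002],"rotation":[0,0,0],"hand":0},{"translation":[0,0,0.002],"rotation":[0,0,0],"hand":0}]'

```text
time: 12.97
tcp_pos: [599.8, 111.8, 120.8]
eef_rot: [180.0, -0.1, 12.0]
ft_force: [2.5, 0.0, 8.4]
finger_gap: 14.5
finger_force: 55.0
```

carry_out --increments '[{"translation":[0,0,0.002],"rotation":[0,0,0],"hand":0},{"translation":[0,0,0.002],"rotation":[0,0,0],"hand":0}]'

```text
time: 13.13
tcp_pos: [599.9, 111.8, 117.0]
eef_rot: [180.0, -0.1, 12.0]
ft_force: [1.7, 1.2, 9.5]
finger_gap: 14.9
finger_force: 55.0
```

carry_out --increments '[{"translation":[0,0,0.002],"rotation":[0,0,0],"hand":0},{"translation":[0,0,0.002],"rotation":[0,0,0],"hand":0}]'

```text
time: 13.3
tcp_pos: [600.1, 111.9, 113.2]
eef_rot: [180.0, -0.1, 12.0]
ft_force: [2.1, 0.6, 10.4]
finger_gap: 14.5
finger_force: 55.0
```

carry_out --increments '[{"translation":[0,0,0.0015],"rotation":[0,0,0],"hand":0},{"translation":[0,0,0.0015],"rotation":[0,0,0],"hand":0}]'

```text
time: 13.47
tcp_pos: [600.2, 111.9, 110.4]
eef_rot: [180.0, -0.2, 12.0]
ft_force: [3.5, 1.4, 12.2]
finger_gap: 14.6
finger_force: 55.0
```

carry_out --increments '[{"translation":[0,0,0.0015],"rotation":[0,0,0],"hand":0},{"translation":[0,0,0],"rotation":[0,0,0],"hand":0}]'

```text
time: 13.63
tcp_pos: [600.1, 111.9, 108.7]
eef_rot: [180.0, -0.2, 12.0]
ft_force: [4.8, 1.3, 10.9]
finger_gap: 14.3
finger_force: 55.0
```

carry_out --increments '[{"translation":[0,0,0.0015],"rotation":[0,0,0],"hand":0},{"translation":[0,0,0],"rotation":[0,0,0],"hand":0}]'

```text
time: 13.8
tcp_pos: [600.2, 111.9, 107.3]
eef_rot: [180.0, -0.2, 12.0]
ft_force: [3.6, 0.6, 11.2]
finger_gap: 14.7
finger_force: 55.0
```

carry_out --increments '[{"translation":[0,0,0.0015],"rotation":[0,0,0],"hand":0},{"translation":[0,0,0],"rotation":[0,0,0],"hand":0}]'

```text
time: 13.97
tcp_pos: [600.3, 111.9, 106.1]
eef_rot: [180.0, -0.2, 12.0]
ft_force: [2.6, 0.6, 11.0]
finger_gap: 14.3
finger_force: 55.0
```

carry_out --increments '[{"translation":[0,0,0.0015],"rotation":[0,0,0],"hand":0},{"translation":[0,0,0],"rotation":[0,0,0],"hand":0}]'

```text
time: 14.13
tcp_pos: [600.1, 111.9, 103.9]
eef_rot: [180.0, -0.1, 12.0]
ft_force: [5.8, 0.9, -1.1]
finger_gap: 14.4
finger_force: 55.0
```

Snap: the force dropped from 11 to -1 N. Easing up.

carry_out --increments '[{"translation":[0,0,-0.001],"rotation":[0,0,0],"hand":0},{"translation":[0,0,-0.001],"rotation":[0,0,0],"hand":0}]'

```text
time: 14.3
tcp_pos: [599.5, 111.8, 105.3]
eef_rot: [-180.0, -0.0, 12.0]
ft_force: [3.4, 0.4, 3.1]
finger_gap: 14.3
finger_force: 55.0
```

carry_out --increments '[{"translation":[0,0,0],"rotation":[0,0,0],"hand":0},{"translation":[0,0,0],"rotation":[0,0,0],"hand":0},{"translation":[0,0,0],"rotation":[0,0,0],"hand":0}]'

```text
time: 14.55
tcp_pos: [599.5, 111.8, 105.3]
eef_rot: [-180.0, -0.0, 12.0]
ft_force: [4.2, 1.9, 3.9]
finger_gap: 14.6
finger_force: 55.0
```

```bash
python3 v.py 10
cat > e.py <<'E'
from h import *
a=np.radians(12); x=np.array([np.cos(a),np.sin(a)]); y=np.array([-x[1],x[0]])
for n in ['wrist','scene']:
    z=np.load(n+'.npz'); P=z['P'][z['ok']]
    q=np.c_[(P[:,:2]-[590.2,150.4])@x,(P[:,:2]-[590.2,150.4])@y,P[:,2]]
    e=q[(q[:,0]>25)&(q[:,0]<130)&(abs(q[:,1])<8)&(q[:,2]>40)&(q[:,2]<95)]; print(n,'drawbar top z (81.2 unpressed)',np.percentile(e[:,2],[20,50,80]).round(1))
    k=q[(abs(q[:,0])<25)&(abs(q[:,1]+40)<7)&(q[:,2]>88)&(q[:,2]<140)]; print('  eye',len(k),np.percentile(k,[3,97],axis=0).round(1).tolist() if len(k) else '')
    h=q[(abs(q[:,0])<18)&(abs(q[:,1])<70)&(q[:,2]>55)&(q[:,2]<80)]; print('  y range',h[:,1].min().round(1),h[:,1].max().round(1))
E
python3 e.py
```

```text
14.55 [599.5 111.8 105.3] [-1.800e+02 -3.000e-02  1.199e+01] [4.2 1.9 3.9]
scene clip 0.63 [388. 242. 399. 282.] [[571.0, 94.0, 17.0], [613.0, 120.0, 115.0]]
scene crop 349 198 394.1 258.9
side clip 0.42 [323. 134. 336. 161.] [[585.0, 100.0, 28.0], [608.0, 115.0, 114.0]]
side clip 0.35 [365. 176. 383. 196.] [[663.0, -18.0, -1.0], [714.0, 27.0, 15.0]]
side crop 284 83 329.1 143.1
wrist clip 0.95 [302. 191. 329. 276.] [[590.0, 104.0, 37.0], [616.0, 120.0, 115.0]]
wrist clip 0.59 [211. 207. 331. 251.] [[572.0, 102.0, 59.0], [609.0, 184.0, 79.0]]
wrist crop 272 177 317.0 237.6
wrist drawbar top z (81.2 unpressed) [73.2 73.8 74.3]
  eye 981 [[-7.7, -46.5, 94.8], [11.2, -33.5, 114.6]]
  y range -52.0 32.5
scene drawbar top z (81.2 unpressed) [73.4 74.2 75.1]
  eye 127 [[-4.6, -46.3, 91.5], [10.4, -33.3, 117.9]]
  y range -53.0 31.8
```

Seated: the pin is at 62.8, the seat at about 62, with 4 N still on the rubber. Rising with the hitch, then opening.

carry_out --increments '[{"translation":[0,0,-0.0015],"rotation":[0,0,0],"hand":0},{"translation":[0,0,-0.0015],"rotation":[0,0,0],"hand":0},{"translation":[0,0,-0.0015],"rotation":[0,0,0],"hand":0},{"translation":[0,0,0],"rotation":[0,0,0],"hand":0},{"translation":[0,0,0],"rotation":[0,0,0],"hand":0}]'

```text
time: 15.27
tcp_pos: [599.2, 111.7, 109.6]
eef_rot: [-180.0, 0.0, 12.0]
ft_force: [3.7, 0.8, 2.5]
finger_gap: 14.6
finger_force: 55.0
```

carry_out --increments '[{"translation":[0,0,0],"rotation":[0,0,0],"hand":0.03},{"translation":[0,0,0],"rotation":[0,0,0],"hand":0.045},{"translation":[0,0,0],"rotation":[0,0,0],"hand":0.045},{"translation":[0,0,0],"rotation":[0,0,0],"hand":0.045},{"translation":[0,0,0],"rotation":[0,0,0],"hand":0.045}]'

```text
time: 15.68
tcp_pos: [599.0, 111.7, 109.4]
eef_rot: [-180.0, 0.0, 12.0]
ft_force: [-0.4, -0.0, 0.2]
finger_gap: 42.3
finger_force: 0.0
```

carry_out --increments '[{"translation":[0,0,-0.01],"rotation":[0,0,0],"hand":0.045},{"translation":[0,0,-0.03],"rotation":[0,0,0],"hand":0.045},{"translation":[0,0,-0.04],"rotation":[0,0,0],"hand":0.045},{"translation":[0,0,-0.02],"rotation":[0,0,0],"hand":0.045},{"translation":[0,0,0],"rotation":[0,0,0],"hand":0.045}]'

```text
time: 16.1
tcp_pos: [600.7, 112.0, 216.2]
eef_rot: [180.0, -0.4, 12.0]
ft_force: [-0.7, 0.6, 0.5]
finger_gap: 45.1
finger_force: 0.0
```

```bash
python3 v.py 11; python3 e.py
```

```text
16.1 [600.7 112.  216.2] [179.97  -0.43  11.99] [-0.7  0.6  0.5]
scene clip 0.56 [389. 239. 401. 279.] [[518.0, 66.0, 3.0], [616.0, 120.0, 122.0]]
scene crop 349 198 394.1 258.9
side crop 284 83 329.1 143.1
wrist clip 0.73 [246.  33. 330. 219.] [[539.0, 119.0, 7.0], [729.0, 191.0, 85.0]]
wrist clip 0.58 [436. 242. 474. 257.] [[520.0, -122.0, 1.0], [548.0, -83.0, 48.0]]
wrist crop 271 133 316.9 193.9
wrist drawbar top z (81.2 unpressed) [80.8 81.4 82. ]
  eye 395 [[-2.0, -46.7, 110.2], [18.2, -33.3, 122.1]]
  y range -52.2 32.0
scene drawbar top z (81.2 unpressed) [80.8 81.6 82.5]
  eye 160 [[-2.2, -46.2, 93.5], [17.9, -33.9, 122.5]]
  y range -53.3 31.9
```

View pics/t11.png

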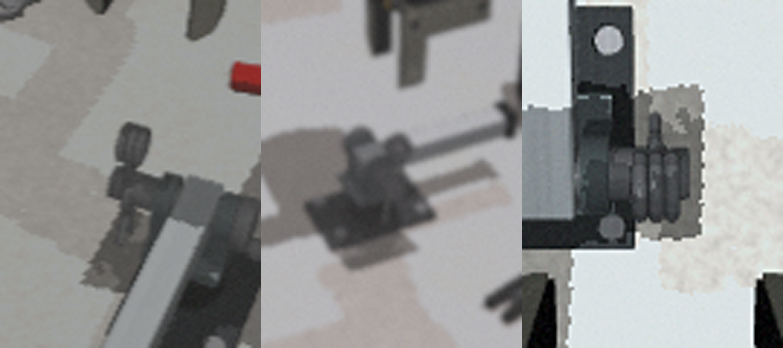

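The clip is released, seated and leaning a little along x, as its play in the hole allows. Checking the lean from eye and tip before handing in.

Run:
```python
from h import *
a=np.radians(12); x=np.array([np.cos(a),np.sin(a)]); y=np.array([-x[1],x[0]])
for n in ['side','scene']:
    c=cam(n); P=c['P'][c['ok']]
    q=np.c_[(P[:,:2]-[590.2,150.4])@x,(P[:,:2]-[590.2,150.4])@y,P[:,2]]
    q=q[(abs(q[:,0])<30)&(abs(q[:,1]+40)<11)]
    k=q[q[:,2]>97]; print(n,'eye',len(k),cv2.minEnclosingCircle(k[:,[0,2]].astype(np.float32)))
    for lo in range(16,60,6):
        s=q[(q[:,2]>=lo)&(q[:,2]<lo+6)]
        if len(s): print(lo+3,len(s),np.sort(s[:,0]).round(1)[:12])
```

```text
side eye 256 ((-8.520448684692383, 240.6719207763672), 142.66261291503906)
25 1 [-5.5]
31 3 [-8.6 -8.4 -6. ]
37 3 [-8.9 -6.7 -5.5]
43 8 [-8.8 -8.  -5.  -5.  -3.2  8.7 11.4 11.5]
49 5 [-7.  -3.9  5.4  8.1  8.4]
55 3 [-6.1 -6.1 -3.3]
61 1 [1.]
scene eye 818 ((20.788698196411133, 275.7549743652344), 178.9207305908203)
31 4 [-6.9 -4.8 -4.7 -4.1]
37 6 [-6.1 -5.2 -4.8 -4.5 -3.1 13.3]
43 13 [-4.3 -3.  -1.1  9.7 10.7 11.  11.1 12.2 12.5 13.  13.9 15.3]
49 16 [-4.2 -3.6  2.3  7.2  8.2  8.4  8.5  9.   9.1  9.6  9.9 10. ]
55 11 [-2.8 -1.1 -0.8  4.1  4.2  5.2  5.3  6.7  7.8  8.   8.1]
61 4 [ 5.7  9.9 11.  12.9]
```

```bash
python3 -c "
from plant import arm
print(arm.sense()['time'],arm.job_done())"
```

```text
the job is handed in; nothing more can be done
16.5 None
```

The pin is home and the larger clip has snapped in and been let go. I handed the job in at 16.5 s and the verdict was not shown; the one thin margin is the clip's lean along x, about 0.15–0.18 rad against the 0.2 limit.

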